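# Drive the worn bush out of a flange bearing housing

### The arm

A 6-joint arm with a two-finger parallel gripper is mounted at the origin on a cart in front of the work surface, level with it; the furniture and walls round the work are solid. World frame = base frame: x ahead of the robot, y to its left, z up, the work surface at z = 0. Lengths are in mm, angles in rad, forces in N, time in s.
With the tool pointing down it reaches from about 250 to 850 mm from the base axis. Payload 12.5 kg.
Tool frame: the origin (TCP) lies midway between the tips of the shut fingers; the grasp point (between the pads) lies 19 mm behind it; z points along the fingers, y is the line along which they close (so a half turn about z gives the same grasp; the last joint's range is limited). The gripper opens to 93 mm and grips with 3 to 60 N. Pads are 15 mm wide; open, the fingers measure 128 mm over their backs; the gripper's body (75 mm by 188 mm) begins 65 mm behind the grasp point.
Start: joints at [1.209, 0.351, 1.652, -0, 1.139, -0.085], TCP at [150.272, 529.058, 218.633] pointing down, gripper open.
Joint ranges: [-2.75, 2.75], [-0.79, 2.1], [0.01, 2.65], [-1.57, 4.71], [0.07, 3.14], [-2.87, 2.87]. Speed limits (rad/s): [2.22, 2.22, 2.79, 3.14, 3.14, 3.14].

### API

Orientations are given as [roll, pitch, yaw] about the fixed x, y, z axes, in that order (R = Rz(yaw) Ry(pitch) Rx(roll)).
In Python, from station import read_state, grab_frame, job_done gives the robot as it stands. The module is installed in compiled form; this text tells all that it offers.
- The arm moves only by the tool move_arm, never from a script. Its argument "commands" is a list of rows, each an object with "offset": the shift along the tool's x, y, z in mm, a list of three; "rotation": the turn, a rotation vector about the tool's x, y, z in degrees, a list of three. A call has 1 to 12 rows; each row is the pose to reach, as a shift and turn from the pose commanded when the call began, along the tool's axes at that moment; what a row does not reach only later rows make up. A row lasts 1/10 s, in which the tool goes at most 50 mm and 8.59 degrees, less where a joint would pass 70% of its speed; a pose out of reach is approached as far as the arm can. A call with a gripper value outside its range is refused whole. "fingers" is the opening, from -1 (shut) to 1 (fully open), set as the call begins (left out, the last holds). The fingers move at their own pace and stop on an object; "force" is the grip in N (left out, the last holds). Time passes only in rows, so rows that repeat a pose let the fingers close. It gives the time, the measured TCP pose, the force, the opening and the grip force at its end, in the units of the state.
- read_state(): the state, without advancing time (a new reading comes with each control period).
- grab_frame(name): name is "side" or "top"; returns a dict with "frame" (400x640x3 uint8, red, green, blue), "intrinsics" (3x3 intrinsics, pixels), "R" (3x3) and "t" (3): a world point X has camera coordinates R X + t. Camera axes: x right, y down, z forward; pixel columns grow to the right and rows downward; lengths in mm; the calibration is good to about 2 mm. A picture is of the moment at which its call begins. There is no depth.
- job_done(): hands the job in; it is judged then, once.
The state is a dict: "clock": time; "qpos": joint angles; "joint_velocities": joint speeds; "joint_efforts": joint torques, N m; "tool_pos": TCP position; "orientation": TCP orientation; "wrist_force": force on the tool from outside, world axes, zero at the start; "torque": the same for the moment, N m; "finger_gap": opening from 0.0 (shut) to 1.0 (fully open); "grasp_force": force on a finger pad.
Only numpy, scipy, OpenCV 4.12 (cv2) and the standard library are available. Lean on these libraries where they do the work, as an engineer would, in place of code of your own. Each camera call takes 0.05 s, during which the arm holds its last target. There are 200 camera calls.

### The job

Push the worn brass bush down and out of the grey bearing housing: take the middle-sized of the three steel drifts from the wooden rack, feel its pilot into the bush and press it straight down until the bush is wholly out of the bore and stands on the pad below. The housing is bolted down only by eye, so find the bore by touch, and use hand pressure only: never more than about 30 N (3 kg) on the housing or the bush. Then draw the drift out and hang it back upright in the rack hole it came from, leaving the other drifts and tools where they are.

Things in the scene. Friction and masses are not known exactly. Their poses are not given: they have to be found in the camera images.
- fixture: push-out fixture, fixed to the bench: base plate 100 x 146 mm (x, y), two steel parallels 58 mm apart (y), and bolted on these the grey bearing housing. Origin: centre of the base plate's underside, z up. The housing was bolted in slotted holes by eye: it does not move, but its upright bore can stand up to 5 mm off the origin along x and 8 mm along y, which this pose does not tell
- boss (a point): point on the fixture's own z axis at the level of the boss's flat top face, 74 mm above the bench, the highest of the fixture. The round boss is 47 mm across (flat face 41 mm); the through bore in its middle is 21 mm in diameter, 40 mm long, upright, and up to 5 mm (fixture's x) and 8 mm (y) off this point; the mouth's edge is sharp to the touch
- bush (a joint): how far (m) the worn bush has been pushed down. Brass tube, 20 mm outside, 12 mm inside, 24 mm long, on the bore's axis. At 0 its upper end is 4 mm below the boss face; it starts between 0 and 0.004; at 0.038 it stands on the rubber pad below, its upper end 2 mm under the housing. Tight all the way: 9 N to move it, plus 1.5 N for every 10 mm/s; it stays where it is left
- drift_mid: the drift to use, middle of three sizes: turned steel, round, 126 mm long, 250 g (200 to 310). Origin: centre of its lower (pilot) end, z along its axis to the grip. Pilot 10.5 mm diameter, z 0 to 14 mm, nose 9 mm in its first 1.5 mm; shank 19 mm, z 14 to 60, sharp-edged; shoulder 26 mm, z 60 to 70; collar 40 mm, z 70 to 76; grip 22 mm, z 76 to 126
- drift_mid_grip (a point): point on that drift's axis 98 mm above its lower end, 22 mm above the collar: the height to grip
- drift_small: thin drift, same build and length, pilot 6 mm, shank 10 mm (it would drop through the bush), grip 16 mm diameter; origin at its lower end; leave it in the rack
- drift_large: thick drift, same build and length, pilot 19 mm, shank 26 mm (too thick for the bore), grip 28 mm diameter; origin at its lower end; leave it in the rack
- rack: wooden rack fixed to the bench, 60 x 196 mm (x, y), open at front and back; origin at the centre of its underside, z up. Board 10 mm thick, top 84 mm above the bench, with 30 mm holes at y = -66, 0 and +66 mm; the drifts hang in them by their collars, in any order, 2 mm of play round the 26 mm shoulders, lower ends 14 mm above the bench
- screw_box: blue cardboard box of screws 60 x 83 x 46 mm; leave alone
- sanding_block: cork sanding block 83 x 115 x 30 mm; leave alone
- tape_measure: yellow tape measure 71 x 82 x 32 mm, lying; leave alone
- chisel: bench chisel with wooden handle, 236 mm long, lying; leave alone
- pencil: carpenter's pencil 149 mm long, lying; leave alone
- marker: black marker pen 134 mm long, lying; leave alone
- driver_green: screwdriver 50 x 153 x 26 mm, lying; leave alone

How it is judged:
By the outcome, as a careful person would: the job done as asked, in the order asked, and still so for the second after the job is handed in, with the robot touching nothing.
It also fails if it takes over 72 s, if anything falls off the work surface, if the arm or the gripper's body presses on something with over 40 N, if the wrist force passes 120 N, or if a joint passes its speed limit or range.

## Working session

There is one attempt and no reset: what is moved stays moved. The work goes in short steps, Python scripts to look and compute and a tool call to move; the robot and the scene stay as the last step left them, time stands still between calls to the robot, and variables do not carry over. Pictures are saved under pics/ and viewed, at most 10 in all, crops included, and the job is handed in when it is done.

Besides the shell and the picture viewer there is one more tool, called after "Call:" as a command line: name --argument value ..., lists and objects as JSON in quotes. move_arm: Moves the arm, as the interface text tells. Its arguments: {"type":"object","properties":{"commands":{"type":"array","items":{"type":"object","properties":{"offset":{"type":"array","items":{"type":"number"}},"rotation":{"type":"array","items":{"type":"number"}}}}},"fingers":{"type":"number"},"force":{"type":"number"}},"required":["commands"]}

```bash
mkdir -p pics; python3 - <<'E'
from station import *
import cv2,pickle
print(read_state())
for n in("side","top"):
    f=grab_frame(n);pickle.dump(f,open(n+".pkl","wb"))
    cv2.imwrite(f"pics/{n}0.png",f["frame"][:,:,::-1]);print(n,f["intrinsics"],f["R"],f["t"],-f["R"].T@f["t"])
E
```

```text
{'clock': 0.0, 'qpos': array([ 1.20941517e+00,  3.51246465e-01,  1.65239270e+00, -2.17691195e-05,
        1.13911840e+00, -8.45793651e-02]), 'joint_velocities': array([-4.36557579e-04,  2.98683583e-04,  5.67857167e-06,  1.18448442e-03,
       -5.17342296e-04,  8.53195567e-04]), 'joint_efforts': array([ 1.20508204e-03, -4.97325361e+01, -2.85254234e+01,  6.99131750e-02,
        2.57658534e-02, -1.36186623e-04]), 'tool_pos': array([150.15494342, 528.75723443, 218.10776513]), 'orientation': array([-3.14043024e+00, -7.87191104e-05,  2.86479993e+00]), 'wrist_force': array([ 0.19851626,  1.00488325, -0.09014643]), 'torque': array([-0.02060598, -0.02156992, -0.0234046 ]), 'grasp_force': 0.0, 'finger_gap': 0.9967754409094263}
side [[412.44033355   0.         316.75538282]
 [  0.         412.44033355 199.9228949 ]
 [  0.           0.           1.        ]] [[-0.99634462 -0.08500301  0.00847865]
 [-0.04076697  0.38591267 -0.92163413]
 [ 0.07506966 -0.91861085 -0.38796732]] [ 543.32174398   62.56942682 1292.13485941] [ 446.88633747 1209.00675828  554.36558819]
top [[438.23062856   0.         328.32293663]
 [  0.         438.23062856 193.56446041]
 [  0.           0.           1.        ]] [[-0.02783559 -0.99879877 -0.04032617]
 [-0.99351909  0.03209095 -0.10904122]
 [ 0.11020434  0.03702959 -0.99321891]] [ 173.25197647  533.16223778 1021.34445468] [ 421.9728403   118.11421001 1079.54187955]
```

View pics/side0.png

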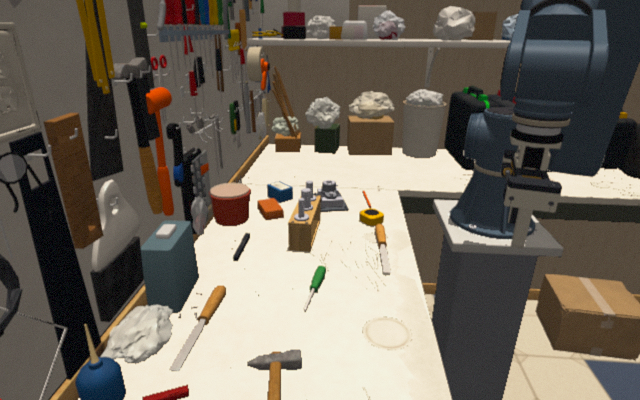

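View pics/top0.png

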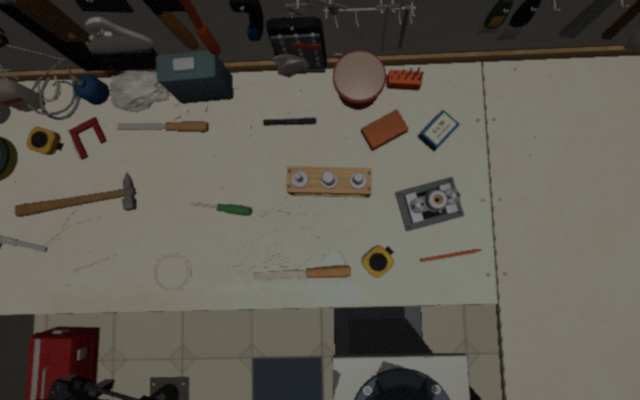

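The top view shows the rack at about (329,180) with drifts at (299,178), (329,178) and (358,180), and the fixture at about (431,203). I'll enlarge both views.

```bash
python3 - <<'E'
import cv2,pickle,numpy as np
t=pickle.load(open("top.pkl","rb"))["frame"][:,:,::-1];s=pickle.load(open("side.pkl","rb"))["frame"][:,:,::-1]
a=cv2.resize(t[150:240,280:470],None,fx=4.2,fy=4.2,interpolation=cv2.INTER_CUBIC)
b=cv2.resize(s[175:255,280:355],None,fx=7,fy=7,interpolation=cv2.INTER_CUBIC)
cv2.imwrite("pics/a.png",np.clip(a*1.4,0,255));cv2.imwrite("pics/b.png",b)
E
```

```text
[ WARN:0@0.024] global loadsave.cpp:1063 imwrite_ Unsupported depth image for selected encoder is fallbacked to CV_8U.
```

View pics/a.png

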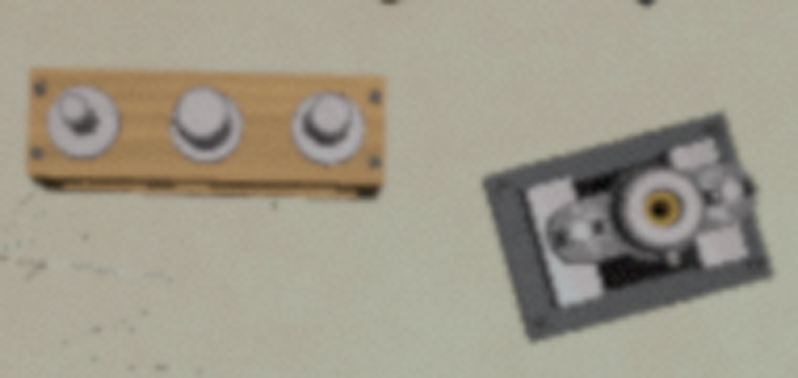

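View pics/b.png

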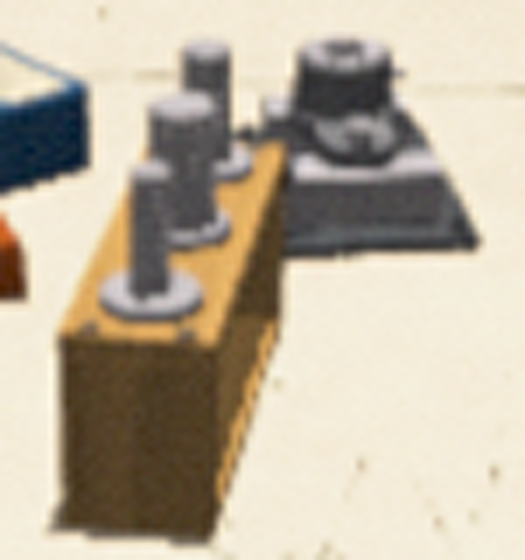

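The crops show the small drift on the left of the rack, the large one in the centre and the mid one on the right (lowest y). The mid grip top is at crop (328,116) and its collar at (328,127). The bush mouth is visible at about crop (660,208). In the side view the mid grip top is at crop (207,48), the rearmost of the three.

```bash
cat > h.py <<'E'
import pickle,numpy as np
C={n:pickle.load(open(n+".pkl","rb")) for n in("top","side")}
def dep(n,u,v,z):
    c=C[n];d=c["R"].T@np.linalg.solve(c["intrinsics"],[u,v,1.]);o=-c["R"].T@c["t"]
    return (o+d*(z-o[2])/d[2]).round(1)
A=lambda x,y,z:dep("top",280+(x+.5)/4.2-.5,150+(y+.5)/4.2-.5,z)
B=lambda x,y,z:dep("side",280+(x+.5)/7-.5,175+(y+.5)/7-.5,z)
E
python3 - <<'E'
from h import *
for n,p in dict(small=(75,107,140),large=(205,112,140),mid=(328,116,140),cs=(83,122,90),cl=(206,124,90),cm=(328,127,90),bush=(660,208,68),boss=(659,209,74)).items():print(n,A(*p))
for p in [(485,178),(722,114),(770,273),(531,340)]:print("base",A(*p,12))
for p in [(32,68),(385,76)]:print("rack",A(*p,84))
for n,p in dict(small=(151,172,140),large=(184,105,140),mid=(207,48,140),cs=(151,295,90),boss=(345,50,74)).items():print("S",n,B(*p))
E
```

```text
small [568.8 219.1 140. ]
large [563.9 151.9 140. ]
mid [559.7  88.6 140. ]
cs [568.2 220.3  90. ]
cl [564.8 153.3  90. ]
cm [561.   87.2  90. ]
bush [513.3 -93.   68. ]
boss [512.2 -91.2  74. ]
base [539.   -5.1  12. ]
base [ 571.9 -143.3   12. ]
base [ 478.9 -165.2   12. ]
base [444.6 -27.2  12. ]
rack [600.  248.5  84. ]
rack [588.9  55.   84. ]
S small [567.9 226.9 140. ]
S large [563.1 157.9 140. ]
S mid [560.7  92.6 140. ]
S cs [568.1 227.9  90. ]
S boss [512.8 -89.6  74. ]
```

Call:
move_arm --commands '[{"offset": [-43, -26, 0], "rotation": [0, 0, 6.2]}, {"offset": [-86, -52, 0], "rotation": [0, 0, 12.4]}, {"offset": [-129, -78, 0], "rotation": [0, 0, 18.6]}, {"offset": [-172, -104, 0], "rotation": [0, 0, 24.8]}, {"offset": [-215, -130, 0], "rotation": [0, 0, 31]}, {"offset": [-258, -156, 0], "rotation": [0, 0, 37.2]}, {"offset": [-301, -182, 0], "rotation": [0, 0, 43.4]}, {"offset": [-344, -208, 0], "rotation": [0, 0, 49.6]}, {"offset": [-387, -234, 0], "rotation": [0, 0, 55.8]}, {"offset": [-430, -260, 0], "rotation": [0, 0, 62]}, {"offset": [-473, -286, 0], "rotation": [0, 0, 68.2]}, {"offset": [-514.7, -311.2, 0], "rotation": [0, 0, 74.14]}]' --fingers 1 --force 40

```text
clock: 1.3
tool_pos: [560.3, 88.2, 218.4]
orientation: [-3.141, -0.0, 1.566]
wrist_force: [0.9, 0.4, 0.6]
finger_gap: 1.002
grasp_force: 0.0
```

Call:
move_arm --commands '[{"offset": [0, 0, 40]}, {"offset": [0, 0, 80]}, {"offset": [0, 0, 110]}, {"offset": [0, 0, 125]}, {"offset": [0, 0, 125]}, {"offset": [0, 0, 125]}]'

```text
validation failed for argument at $.co...
```

```bash
python3 - <<'E'
from station import *
import cv2,numpy as np
s=read_state();print(s["tool_pos"],s["orientation"],s["wrist_force"],s["torque"])
t=grab_frame("top")["frame"][:,:,::-1];d=grab_frame("side")["frame"][:,:,::-1]
a=cv2.resize(t[120:220,300:400],(500,500),interpolation=2);b=cv2.resize(d[150:250,270:330],(300,500),interpolation=2)
cv2.imwrite("pics/g1.png",np.hstack([a,b]))
E
```

```text
[560.34120521  88.22607233 218.4320913 ] [-3.14122800e+00 -1.58346845e-05  1.56613558e+00] [0.88168358 0.35481773 0.57366511] [-0.02821059  0.06375304 -0.01736457]
```

View pics/g1.png

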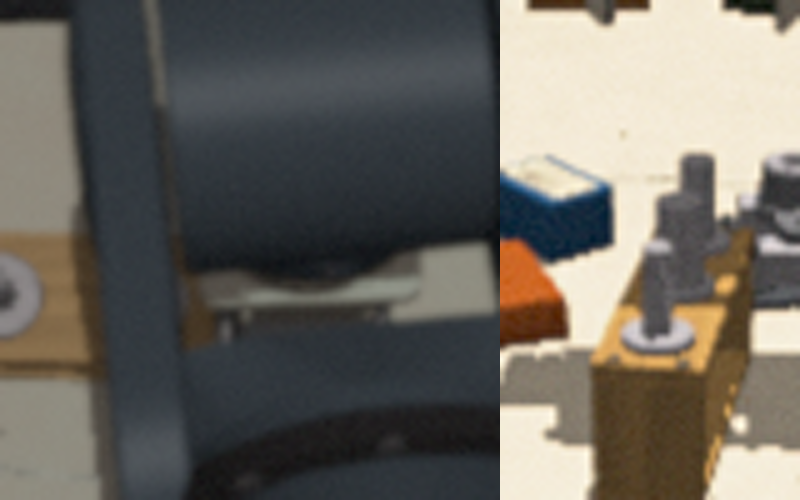

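The move was refused because its rows had no rotation. The picture shows the arm blocking the top view of the mid drift, while the side view shows its grip clear at about crop (697,180). I'll lower with full rows.

Call:
move_arm --commands '[{"offset": [0, 0, 40], "rotation": [0, 0, 0]}, {"offset": [0, 0, 80], "rotation": [0, 0, 0]}, {"offset": [0, 0, 108], "rotation": [0, 0, 0]}, {"offset": [0, 0, 124.5], "rotation": [0, 0, 0]}, {"offset": [0, 0, 124.5], "rotation": [0, 0, 0]}, {"offset": [0, 0, 124.5], "rotation": [0, 0, 0]}]'

```text
clock: 2.0
tool_pos: [559.3, 90.5, 94.6]
orientation: [-3.142, -0.0, 1.571]
wrist_force: [0.1, 0.1, -0.5]
finger_gap: 0.999
grasp_force: 0.0
```

Call:
move_arm --commands '[{"offset": [0, 0, 0], "rotation": [0, 0, 0]}, {"offset": [0, 0, 0], "rotation": [0, 0, 0]}, {"offset": [0, 0, 0], "rotation": [0, 0, 0]}, {"offset": [0, 0, 0], "rotation": [0, 0, 0]}, {"offset": [0, 0, 0], "rotation": [0, 0, 0]}, {"offset": [0, 0, 0], "rotation": [0, 0, 0]}, {"offset": [0, 0, 0], "rotation": [0, 0, 0]}, {"offset": [0, 0, 0], "rotation": [0, 0, 0]}]' --fingers -1 --force 60

```text
clock: 2.8
tool_pos: [559.3, 90.1, 94.1]
orientation: [-3.142, 0.0, 1.571]
wrist_force: [-0.8, 0.3, 0.5]
finger_gap: 0.365
grasp_force: 0.0
```

```bash
python3 - <<'E'
from station import *
import cv2,numpy as np
for i in range(3):
    d=grab_frame("side")["frame"][:,:,::-1]
    s=read_state();print(s["tool_pos"],s["orientation"],s["wrist_force"],s["torque"],s["finger_gap"]*93)
b=cv2.resize(d[150:240,280:370],(600,600),interpolation=2)
cv2.imwrite("pics/g2.png",b)
E
```

```text
[559.35405527  90.11358452  94.13849721] [3.14158178e+00 2.26493509e-06 1.57080809e+00] [-0.09839946  0.34048341  0.72871254] [-0.02162926  0.06763014 -0.02948318] 29.46829184196945
[559.39862515  90.11031466  94.13162047] [3.14146434e+00 2.45395045e-05 1.57079429e+00] [ 0.49401916 -0.17557372  0.34415186] [-0.04390763 -0.03938196  0.01223766] 25.493978987460896
[559.86215971  90.13142322  94.34422246] [ 3.14021791e+00 -6.85410303e-05  1.57082985e+00] [ 9.95778987 -0.56491353 -4.7087522 ] [-0.07350698 -1.77538278  0.00889521] 21.723921444821777
```

View pics/g2.png

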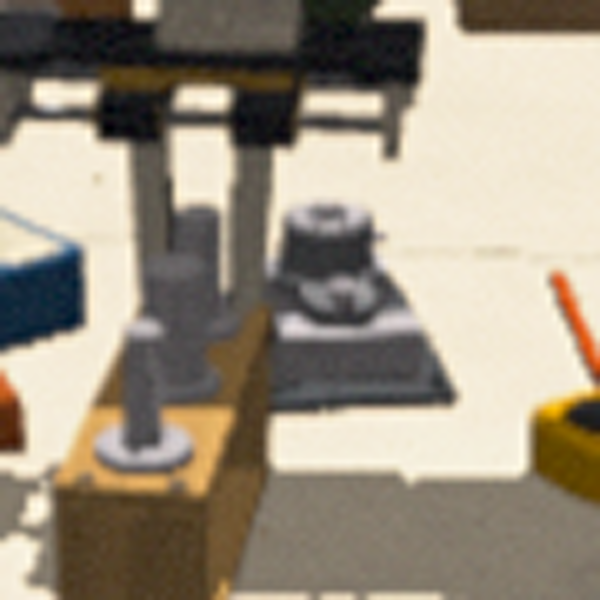

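The side view shows the fingers round the mid drift, straddling its grip at about (200,230). The gap is 22 mm, which matches its grip diameter.

Call:
move_arm --commands '[{"offset": [0, 0, 0], "rotation": [0, 0, 0]}, {"offset": [0, 0, 0], "rotation": [0, 0, 0]}, {"offset": [0, 0, 0], "rotation": [0, 0, 0]}, {"offset": [0, 0, 0], "rotation": [0, 0, 0]}]'

```text
clock: 3.35
tool_pos: [560.0, 90.1, 94.3]
orientation: [3.14, -0.0, 1.571]
wrist_force: [5.6, 0.0, -2.2]
finger_gap: 0.228
grasp_force: 60.0
```

Call:
move_arm --commands '[{"offset": [0, 0.5, 0], "rotation": [0, 0, 0]}, {"offset": [0, 1, 0], "rotation": [0, 0, 0]}, {"offset": [0, 1, 0], "rotation": [0, 0, 0]}]'

```text
clock: 3.65
tool_pos: [560.2, 90.1, 94.2]
orientation: [-3.141, 0.0, 1.571]
wrist_force: [0.9, -0.6, 2.3]
finger_gap: 0.228
grasp_force: 60.0
```

Call:
move_arm --commands '[{"offset": [0, 0, -5], "rotation": [0, 0, 0]}, {"offset": [0, 0, -20], "rotation": [0, 0, 0]}, {"offset": [0, 0, -45], "rotation": [0, 0, 0]}, {"offset": [0, 0, -75], "rotation": [0, 0, 0]}, {"offset": [0, 0, -95], "rotation": [0, 0, 0]}, {"offset": [0, 0, -95], "rotation": [0, 0, 0]}, {"offset": [0, 0, -95], "rotation": [0, 0, 0]}]'

```text
clock: 4.35
tool_pos: [559.6, 90.1, 188.3]
orientation: [-3.14, 0.0, 1.571]
wrist_force: [0.3, 0.6, -2.4]
finger_gap: 0.225
grasp_force: 60.0
```

```bash
python3 - <<'E'
from station import *
import cv2,numpy as np
d=grab_frame("side");import pickle;pickle.dump(d,open("lift.pkl","wb"));d=d["frame"][:,:,::-1]
s=read_state();print(s["tool_pos"],s["orientation"],s["wrist_force"],s["torque"],s["finger_gap"]*93)
cv2.imwrite("pics/g3.png",cv2.resize(d[140:240,270:350],(640,600)[0:1]+(600,),interpolation=2) if 0 else cv2.resize(d[150:220,280:350],(600,600),interpolation=2))
E
```

```text
[559.39311722  90.07919123 187.74153437] [-3.13904844e+00  1.45630216e-04  1.57083381e+00] [-0.66144115 -0.16634352 -2.57855167] [-0.01224225  0.02851206  0.00843814] 21.361104457808285
```

View pics/g3.png

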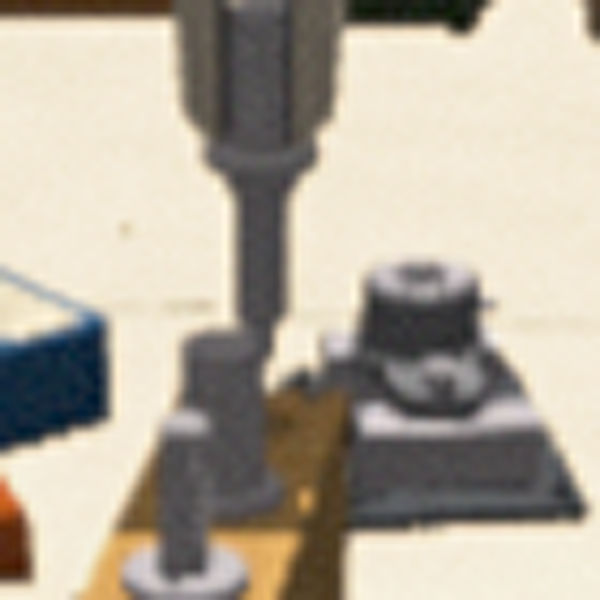

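The side view shows the drift held upright at (260,160–350), clear of the rack and weighing about 2.5 N. Next I'll go over the bore.

Call:
move_arm --commands '[{"offset": [-15, -4, 0], "rotation": [0, 0, 0]}, {"offset": [-45, -12, 0], "rotation": [0, 0, 0]}, {"offset": [-80, -21, 0], "rotation": [0, 0, 0]}, {"offset": [-115, -30, 0], "rotation": [0, 0, 0]}, {"offset": [-145, -38, 0], "rotation": [0, 0, 0]}, {"offset": [-168, -44, 5], "rotation": [0, 0, 0]}, {"offset": [-178, -47, 12], "rotation": [0, 0, 0]}, {"offset": [-181, -47.7, 20], "rotation": [0, 0, 0]}, {"offset": [-181, -47.7, 24], "rotation": [0, 0, 0]}, {"offset": [-181, -47.7, 24], "rotation": [0, 0, 0]}, {"offset": [-181, -47.7, 24], "rotation": [0, 0, 0]}]'

```text
clock: 5.5
tool_pos: [512.8, -90.1, 165.0]
orientation: [-3.141, -0.0, 1.572]
wrist_force: [-0.3, 0.7, -2.0]
finger_gap: 0.234
grasp_force: 60.0
```

```bash
python3 - <<'E'
from station import *
import cv2,numpy as np
d=grab_frame("side")["frame"][:,:,::-1]
s=read_state();print(s["tool_pos"],s["orientation"],s["wrist_force"],s["torque"])
cv2.imwrite("pics/g4.png",cv2.resize(d[150:220,290:360],(600,600),interpolation=2))
E
```

```text
[512.93190498 -90.21609617 165.25223817] [3.14136214e+00 8.28875868e-06 1.57185261e+00] [ 0.30897207 -0.24248167 -1.98732865] [-0.03344839  0.05797922  0.02844451]
```

View pics/g4.png

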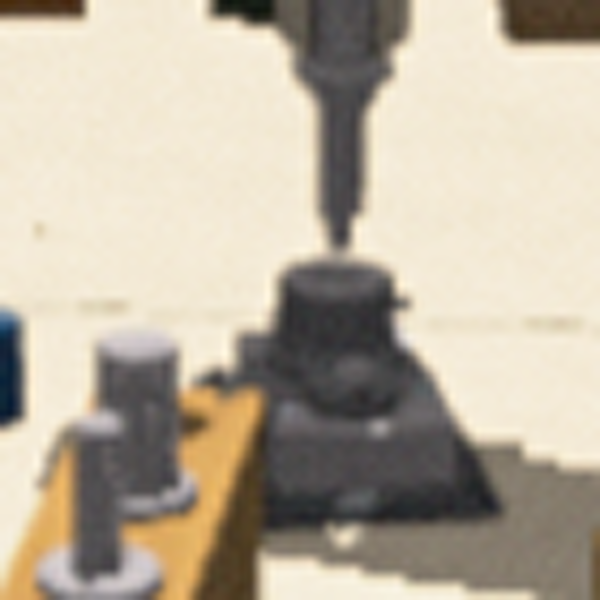

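The side view shows the drift tip at (340,245), centred above the boss at about (335,275). I'll go down slowly and feel for contact.

Call:
move_arm --commands '[{"offset": [0, 0, 4], "rotation": [0, 0, 0]}, {"offset": [0, 0, 7], "rotation": [0, 0, 0]}, {"offset": [0, 0, 9], "rotation": [0, 0, 0]}, {"offset": [0, 0, 10], "rotation": [0, 0, 0]}, {"offset": [0, 0, 10.5], "rotation": [0, 0, 0]}, {"offset": [0, 0, 11], "rotation": [0, 0, 0]}, {"offset": [0, 0, 11.5], "rotation": [0, 0, 0]}, {"offset": [0, 0, 12], "rotation": [0, 0, 0]}, {"offset": [0, 0, 12.5], "rotation": [0, 0, 0]}, {"offset": [0, 0, 13], "rotation": [0, 0, 0]}]'

```text
clock: 6.55
tool_pos: [512.7, -90.9, 152.1]
orientation: [3.142, 0.0, 1.571]
wrist_force: [-0.1, -0.1, -2.1]
finger_gap: 0.228
grasp_force: 60.0
```

Now 2 mm below the boss face with no contact, so the pilot is in the bore mouth. I'll keep going down gently.

Call:
move_arm --commands '[{"offset": [0, 0, 0.5], "rotation": [0, 0, 0]}, {"offset": [0, 0, 1], "rotation": [0, 0, 0]}, {"offset": [0, 0, 1.5], "rotation": [0, 0, 0]}, {"offset": [0, 0, 2], "rotation": [0, 0, 0]}, {"offset": [0, 0, 2.5], "rotation": [0, 0, 0]}, {"offset": [0, 0, 3], "rotation": [0, 0, 0]}]'

```text
clock: 7.15
tool_pos: [512.6, -90.9, 149.1]
orientation: [3.142, -0.0, 1.571]
wrist_force: [0.2, 0.4, -2.5]
finger_gap: 0.23
grasp_force: 60.0
```

Call:
move_arm --commands '[{"offset": [0, 0, 0.5], "rotation": [0, 0, 0]}, {"offset": [0, 0, 1], "rotation": [0, 0, 0]}, {"offset": [0, 0, 1.5], "rotation": [0, 0, 0]}, {"offset": [0, 0, 2], "rotation": [0, 0, 0]}, {"offset": [0, 0, 2.5], "rotation": [0, 0, 0]}, {"offset": [0, 0, 3], "rotation": [0, 0, 0]}]'

```text
clock: 7.75
tool_pos: [512.6, -90.9, 146.1]
orientation: [-3.142, 0.0, 1.571]
wrist_force: [0.2, 0.4, -2.2]
finger_gap: 0.23
grasp_force: 60.0
```

Call:
move_arm --commands '[{"offset": [0, 0, 0.5], "rotation": [0, 0, 0]}, {"offset": [0, 0, 1], "rotation": [0, 0, 0]}, {"offset": [0, 0, 1.5], "rotation": [0, 0, 0]}, {"offset": [0, 0, 2], "rotation": [0, 0, 0]}, {"offset": [0, 0, 2.5], "rotation": [0, 0, 0]}, {"offset": [0, 0, 3], "rotation": [0, 0, 0]}]'

```text
clock: 8.35
tool_pos: [512.9, -90.9, 143.2]
orientation: [3.141, 0.0, 1.571]
wrist_force: [1.6, -0.0, -1.5]
finger_gap: 0.231
grasp_force: 60.0
```

Call:
move_arm --commands '[{"offset": [0, 0.4, 0], "rotation": [0, 0, 0]}, {"offset": [0, 0.7, 0], "rotation": [0, 0, 0]}, {"offset": [0, 0.7, 0], "rotation": [0, 0, 0]}]'

```text
clock: 8.65
tool_pos: [513.2, -90.9, 143.1]
orientation: [-3.141, -0.0, 1.571]
wrist_force: [-0.7, -0.8, -1.6]
finger_gap: 0.229
grasp_force: 60.0
```

Call:
move_arm --commands '[{"offset": [0.5, 0, 0], "rotation": [0, 0, 0]}, {"offset": [0.9, 0, 0], "rotation": [0, 0, 0]}, {"offset": [0.9, 0, 0], "rotation": [0, 0, 0]}]'

```text
clock: 8.95
tool_pos: [513.4, -90.1, 143.1]
orientation: [3.142, 0.0, 1.571]
wrist_force: [0.6, -1.0, -2.7]
finger_gap: 0.231
grasp_force: 60.0
```

Call:
move_arm --commands '[{"offset": [-0.9, 0, 0], "rotation": [0, 0, 0]}, {"offset": [-1.4, 0, 0], "rotation": [0, 0, 0]}, {"offset": [-1.8, 0, 0], "rotation": [0, 0, 0]}, {"offset": [-1.8, 0, 0], "rotation": [0, 0, 0]}]'

```text
clock: 9.35
tool_pos: [513.3, -91.7, 143.1]
orientation: [-3.142, -0.0, 1.571]
wrist_force: [-1.0, 0.7, -2.8]
finger_gap: 0.225
grasp_force: 60.0
```

Call:
move_arm --commands '[{"offset": [0.9, 0.1, 0], "rotation": [0, 0, 0]}, {"offset": [0.9, 0.1, 0.5], "rotation": [0, 0, 0]}, {"offset": [0.9, 0.1, 1], "rotation": [0, 0, 0]}, {"offset": [0.9, 0.1, 1.5], "rotation": [0, 0, 0]}, {"offset": [0.9, 0.1, 2], "rotation": [0, 0, 0]}, {"offset": [0.9, 0.1, 2.5], "rotation": [0, 0, 0]}, {"offset": [0.9, 0.1, 3], "rotation": [0, 0, 0]}, {"offset": [0.9, 0.1, 3.5], "rotation": [0, 0, 0]}]'

```text
clock: 10.15
tool_pos: [513.4, -90.9, 139.6]
orientation: [-3.142, -0.0, 1.571]
wrist_force: [-0.1, -0.1, -2.3]
finger_gap: 0.227
grasp_force: 60.0
```

Call:
move_arm --commands '[{"offset": [0, 0, 0.5], "rotation": [0, 0, 0]}, {"offset": [0, 0, 1], "rotation": [0, 0, 0]}, {"offset": [0, 0, 1.5], "rotation": [0, 0, 0]}, {"offset": [0, 0, 2], "rotation": [0, 0, 0]}, {"offset": [0, 0, 2.5], "rotation": [0, 0, 0]}, {"offset": [0, 0, 3], "rotation": [0, 0, 0]}]'

```text
clock: 10.75
tool_pos: [513.5, -90.9, 136.6]
orientation: [3.142, 0.0, 1.571]
wrist_force: [-0.3, 0.5, -1.8]
finger_gap: 0.233
grasp_force: 60.0
```

Call:
move_arm --commands '[{"offset": [0, 0, 0.5], "rotation": [0, 0, 0]}, {"offset": [0, 0, 1], "rotation": [0, 0, 0]}, {"offset": [0, 0, 1.5], "rotation": [0, 0, 0]}, {"offset": [0, 0, 2], "rotation": [0, 0, 0]}, {"offset": [0, 0, 2.5], "rotation": [0, 0, 0]}, {"offset": [0, 0, 3], "rotation": [0, 0, 0]}, {"offset": [0, 0, 3.5], "rotation": [0, 0, 0]}]'

```text
clock: 11.45
tool_pos: [513.4, -90.9, 133.1]
orientation: [3.142, 0.0, 1.571]
wrist_force: [0.3, 0.1, -2.4]
finger_gap: 0.229
grasp_force: 60.0
```

Call:
move_arm --commands '[{"offset": [0, 0, 0.5], "rotation": [0, 0, 0]}, {"offset": [0, 0, 1], "rotation": [0, 0, 0]}, {"offset": [0, 0, 1.5], "rotation": [0, 0, 0]}, {"offset": [0, 0, 2], "rotation": [0, 0, 0]}, {"offset": [0, 0, 2.5], "rotation": [0, 0, 0]}, {"offset": [0, 0, 3], "rotation": [0, 0, 0]}]'

```text
clock: 12.05
tool_pos: [513.6, -90.9, 130.8]
orientation: [3.141, 0.0, 1.571]
wrist_force: [-1.7, 1.5, 6.5]
finger_gap: 0.227
grasp_force: 60.0
```

Shank is on the bush, about 9 N net. I'll press steadily at 8 mm/s.

Call:
move_arm --commands '[{"offset": [0.1, -0.1, 0.5], "rotation": [0, 0, 0]}, {"offset": [0.2, -0.2, 1.2], "rotation": [0, 0, 0]}, {"offset": [0.2, -0.2, 2], "rotation": [0, 0, 0]}, {"offset": [0.2, -0.2, 2.8], "rotation": [0, 0, 0]}, {"offset": [0.2, -0.2, 3.6], "rotation": [0, 0, 0]}, {"offset": [0.2, -0.2, 4.4], "rotation": [0, 0, 0]}]'

```text
clock: 12.65
tool_pos: [513.6, -90.9, 126.5]
orientation: [3.141, 0.0, 1.571]
wrist_force: [-2.1, 0.4, 7.4]
finger_gap: 0.228
grasp_force: 60.0
```

Call:
move_arm --commands '[{"offset": [0, -0.1, 0.8], "rotation": [0, 0, 0]}, {"offset": [0, -0.2, 1.6], "rotation": [0, 0, 0]}, {"offset": [0, -0.3, 2.4], "rotation": [0, 0, 0]}, {"offset": [0, -0.3, 3.2], "rotation": [0, 0, 0]}, {"offset": [0, -0.3, 4], "rotation": [0, 0, 0]}, {"offset": [0, -0.3, 4.8], "rotation": [0, 0, 0]}, {"offset": [0, -0.3, 5.6], "rotation": [0, 0, 0]}, {"offset": [0, -0.3, 6.4], "rotation": [0, 0, 0]}, {"offset": [0, -0.3, 7.2], "rotation": [0, 0, 0]}, {"offset": [0, -0.3, 8], "rotation": [0, 0, 0]}]'

```text
clock: 13.65
tool_pos: [513.5, -90.9, 118.6]
orientation: [3.14, 0.001, 1.571]
wrist_force: [-2.0, -0.4, 8.2]
finger_gap: 0.229
grasp_force: 60.0
```

Call:
move_arm --commands '[{"offset": [0, -0.1, 0.8], "rotation": [0, 0, 0]}, {"offset": [0, -0.2, 1.6], "rotation": [0, 0, 0]}, {"offset": [0, -0.2, 2.4], "rotation": [0, 0, 0]}, {"offset": [0, -0.2, 3.2], "rotation": [0, 0, 0]}, {"offset": [0, -0.2, 4], "rotation": [0, 0, 0]}, {"offset": [0, -0.2, 4.8], "rotation": [0, 0, 0]}, {"offset": [0, -0.2, 5.6], "rotation": [0, 0, 0]}, {"offset": [0, -0.2, 6.4], "rotation": [0, 0, 0]}, {"offset": [0, -0.2, 7.2], "rotation": [0, 0, 0]}, {"offset": [0, -0.2, 8], "rotation": [0, 0, 0]}, {"offset": [0, -0.2, 8.8], "rotation": [0, 0, 0]}, {"offset": [0, -0.2, 9.6], "rotation": [0, 0, 0]}]'

```text
clock: 14.85
tool_pos: [513.4, -90.9, 109.0]
orientation: [3.14, 0.001, 1.571]
wrist_force: [-0.6, 0.3, 7.9]
finger_gap: 0.227
grasp_force: 60.0
```

Call:
move_arm --commands '[{"offset": [0, 0, 0.8], "rotation": [0, 0, 0]}, {"offset": [0, 0, 1.6], "rotation": [0, 0, 0]}, {"offset": [0, 0, 2.4], "rotation": [0, 0, 0]}, {"offset": [0, 0, 3.2], "rotation": [0, 0, 0]}, {"offset": [0, 0, 4], "rotation": [0, 0, 0]}, {"offset": [0, 0, 4.8], "rotation": [0, 0, 0]}, {"offset": [0, 0, 5.6], "rotation": [0, 0, 0]}, {"offset": [0, 0, 6.4], "rotation": [0, 0, 0]}, {"offset": [0, 0, 7.2], "rotation": [0, 0, 0]}, {"offset": [0, 0, 8], "rotation": [0, 0, 0]}]'

```text
clock: 15.85
tool_pos: [513.4, -90.9, 101.0]
orientation: [3.14, 0.0, 1.571]
wrist_force: [-0.9, 0.5, 7.4]
finger_gap: 0.232
grasp_force: 60.0
```

Call:
move_arm --commands '[{"offset": [0, 0, 0.5], "rotation": [0, 0, 0]}, {"offset": [0, 0, 1], "rotation": [0, 0, 0]}, {"offset": [0, 0, 1.5], "rotation": [0, 0, 0]}, {"offset": [0, 0, 2], "rotation": [0, 0, 0]}]'

```text
clock: 16.25
tool_pos: [513.5, -90.9, 99.0]
orientation: [3.14, 0.001, 1.571]
wrist_force: [-0.8, -0.0, 7.4]
finger_gap: 0.23
grasp_force: 60.0
```

Call:
move_arm --commands '[{"offset": [0, 0, 0.4], "rotation": [0, 0, 0]}, {"offset": [0, 0, 0.8], "rotation": [0, 0, 0]}, {"offset": [0, 0, 0.8], "rotation": [0, 0, 0]}]'

```text
clock: 16.55
tool_pos: [513.4, -90.9, 98.1]
orientation: [3.14, 0.001, 1.571]
wrist_force: [-1.0, 0.1, 5.6]
finger_gap: 0.226
grasp_force: 60.0
```

Call:
move_arm --commands '[{"offset": [0, 0, 0.4], "rotation": [0, 0, 0]}, {"offset": [0, 0, 0.8], "rotation": [0, 0, 0]}]'

```text
clock: 16.75
tool_pos: [513.6, -90.9, 97.9]
orientation: [3.14, 0.001, 1.571]
wrist_force: [-2.9, 0.8, 16.9]
finger_gap: 0.231
grasp_force: 60.0
```

Call:
move_arm --commands '[{"offset": [0, 0, 0.3], "rotation": [0, 0, 0]}, {"offset": [0, 0, 0.6], "rotation": [0, 0, 0]}]'

```text
clock: 16.95
tool_pos: [513.7, -90.9, 97.8]
orientation: [3.139, 0.001, 1.571]
wrist_force: [-4.9, 1.2, 23.0]
finger_gap: 0.228
grasp_force: 60.0
```

The force jumped to 25 N at TCP z 97.8, the expected pad height, so the bush is standing on the pad. I'll draw the drift out.

Call:
move_arm --commands '[{"offset": [0, 0, -2], "rotation": [0, 0, 0]}, {"offset": [0, 0, -4], "rotation": [0, 0, 0]}, {"offset": [0, 0, -7], "rotation": [0, 0, 0]}, {"offset": [0, 0, -11], "rotation": [0, 0, 0]}, {"offset": [0, 0, -16], "rotation": [0, 0, 0]}, {"offset": [0, 0, -22], "rotation": [0, 0, 0]}, {"offset": [0, 0, -30], "rotation": [0, 0, 0]}, {"offset": [0, 0, -40], "rotation": [0, 0, 0]}, {"offset": [0, 0, -55], "rotation": [0, 0, 0]}, {"offset": [0, 0, -75], "rotation": [0, 0, 0]}, {"offset": [0, 0, -90], "rotation": [0, 0, 0]}, {"offset": [0, 0, -93], "rotation": [0, 0, 0]}]'

```text
clock: 18.15
tool_pos: [513.0, -90.7, 191.0]
orientation: [3.14, 0.0, 1.571]
wrist_force: [-0.7, -0.1, -2.0]
finger_gap: 0.232
grasp_force: 60.0
```

```bash
python3 - <<'E'
from station import *
import cv2,numpy as np
d=grab_frame("side")["frame"][:,:,::-1]
s=read_state();print(s["tool_pos"],s["orientation"],s["wrist_force"],s["torque"])
cv2.imwrite("pics/g5.png",cv2.resize(d[150:220,290:360],(600,600),interpolation=2))
E
```

```text
[512.79997518 -90.66364224 190.27869412] [3.14047732e+00 2.82211620e-04 1.57085229e+00] [ 0.44786298  0.54465186 -1.38765939] [-0.06397494  0.04377861  0.03519057]
```

View pics/g5.png

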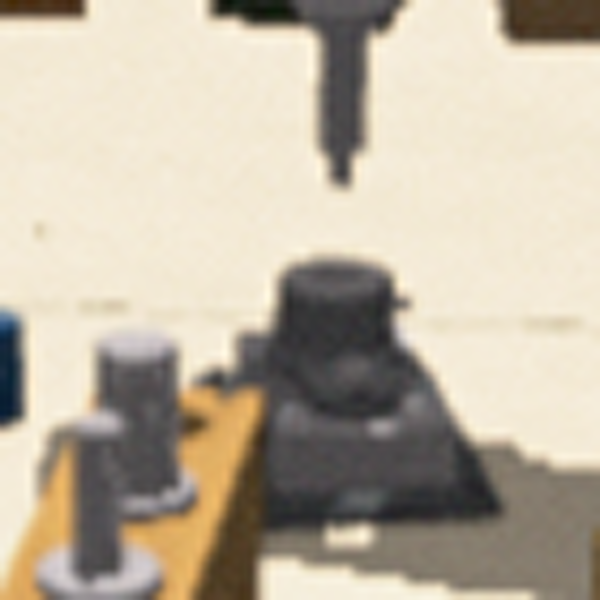

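The side view shows the drift hanging clear and upright, tip at (342,180), above the boss at (335,270). I'll go back to the rack.

Call:
move_arm --commands '[{"offset": [15, 4, 0], "rotation": [0, 0, 0]}, {"offset": [45, 12, 0], "rotation": [0, 0, 0]}, {"offset": [80, 21, 0], "rotation": [0, 0, 0]}, {"offset": [115, 30, 0], "rotation": [0, 0, 0]}, {"offset": [145, 38, 0], "rotation": [0, 0, 0]}, {"offset": [168, 44, 0], "rotation": [0, 0, 0]}, {"offset": [178, 47, 0], "rotation": [0, 0, 0]}, {"offset": [180.8, 47.6, 0], "rotation": [0, 0, 0]}, {"offset": [180.8, 47.6, 0], "rotation": [0, 0, 0]}, {"offset": [180.8, 47.6, 0], "rotation": [0, 0, 0]}]'

```text
clock: 19.2
tool_pos: [560.1, 89.3, 188.8]
orientation: [-3.141, 0.0, 1.57]
wrist_force: [0.1, -0.1, -2.4]
finger_gap: 0.234
grasp_force: 60.0
```

Call:
move_arm --commands '[{"offset": [0, 0, 10], "rotation": [0, 0, 0]}, {"offset": [0, 0, 25], "rotation": [0, 0, 0]}, {"offset": [0, 0, 35], "rotation": [0, 0, 0]}, {"offset": [0, 0, 45], "rotation": [0, 0, 0]}, {"offset": [0, 0, 55], "rotation": [0, 0, 0]}, {"offset": [0, 0, 65], "rotation": [0, 0, 0]}, {"offset": [0, 0, 73], "rotation": [0, 0, 0]}, {"offset": [0, 0, 78], "rotation": [0, 0, 0]}, {"offset": [0, 0, 80], "rotation": [0, 0, 0]}, {"offset": [0, 0, 80], "rotation": [0, 0, 0]}]'

```text
clock: 20.2
tool_pos: [560.4, 90.2, 108.9]
orientation: [-3.142, -0.0, 1.571]
wrist_force: [-0.6, 0.4, -1.3]
finger_gap: 0.23
grasp_force: 60.0
```

Call:
move_arm --commands '[{"offset": [0, 0, 1.5], "rotation": [0, 0, 0]}, {"offset": [0, 0, 3], "rotation": [0, 0, 0]}, {"offset": [0, 0, 4], "rotation": [0, 0, 0]}, {"offset": [0, 0, 5], "rotation": [0, 0, 0]}, {"offset": [0, 0, 6], "rotation": [0, 0, 0]}, {"offset": [0, 0, 7], "rotation": [0, 0, 0]}]'

```text
clock: 20.8
tool_pos: [560.4, 90.1, 101.9]
orientation: [3.142, 0.0, 1.571]
wrist_force: [-0.0, -0.3, -1.9]
finger_gap: 0.228
grasp_force: 60.0
```

Call:
move_arm --commands '[{"offset": [0, 0, 1], "rotation": [0, 0, 0]}, {"offset": [0, 0, 2], "rotation": [0, 0, 0]}, {"offset": [0, 0, 3], "rotation": [0, 0, 0]}, {"offset": [0, 0, 4], "rotation": [0, 0, 0]}, {"offset": [0, 0, 5], "rotation": [0, 0, 0]}, {"offset": [0, 0, 6], "rotation": [0, 0, 0]}]'

```text
clock: 21.4
tool_pos: [560.3, 90.1, 95.8]
orientation: [-3.142, 0.0, 1.571]
wrist_force: [0.1, 0.4, -1.8]
finger_gap: 0.228
grasp_force: 60.0
```

No lateral force, so the shoulder is in the hole. I'll set it on its collar.

Call:
move_arm --commands '[{"offset": [0, 0, 0.5], "rotation": [0, 0, 0]}, {"offset": [0, 0, 1], "rotation": [0, 0, 0]}, {"offset": [0, 0, 1.5], "rotation": [0, 0, 0]}, {"offset": [0, 0, 1.5], "rotation": [0, 0, 0]}]'

```text
clock: 21.8
tool_pos: [560.3, 90.1, 94.4]
orientation: [-3.142, 0.0, 1.571]
wrist_force: [0.2, -0.7, -2.9]
finger_gap: 0.227
grasp_force: 60.0
```

Call:
move_arm --commands '[{"offset": [0, 0, 0.4], "rotation": [0, 0, 0]}, {"offset": [0, 0, 0.8], "rotation": [0, 0, 0]}, {"offset": [0, 0, 0.8], "rotation": [0, 0, 0]}]'

```text
clock: 22.1
tool_pos: [560.4, 90.1, 94.1]
orientation: [3.141, 0.0, 1.571]
wrist_force: [-2.0, -0.8, 5.7]
finger_gap: 0.229
grasp_force: 60.0
```

Seated, with the collar pressing about 8 N on the board. I'll open slowly and then lift away.

Call:
move_arm --commands '[{"offset": [0, 0, -0.6], "rotation": [0, 0, 0]}, {"offset": [0, 0, -0.6], "rotation": [0, 0, 0]}]' --force 10

```text
clock: 22.3
tool_pos: [560.3, 90.1, 94.2]
orientation: [3.142, 0.0, 1.571]
wrist_force: [0.5, 0.3, -2.4]
finger_gap: 0.234
grasp_force: 10.0
```

Call:
move_arm --commands '[{"offset": [0, 0, 0], "rotation": [0, 0, 0]}, {"offset": [0, 0, 0], "rotation": [0, 0, 0]}, {"offset": [0, 0, 0], "rotation": [0, 0, 0]}, {"offset": [0, 0, 0], "rotation": [0, 0, 0]}, {"offset": [0, 0, 0], "rotation": [0, 0, 0]}, {"offset": [0, 0, 0], "rotation": [0, 0, 0]}, {"offset": [0, 0, 0], "rotation": [0, 0, 0]}, {"offset": [0, 0, 0], "rotation": [0, 0, 0]}, {"offset": [0, 0, 0], "rotation": [0, 0, 0]}, {"offset": [0, 0, 0], "rotation": [0, 0, 0]}]' --fingers 0.4

```text
clock: 23.3
tool_pos: [560.4, 90.1, 94.3]
orientation: [3.142, 0.0, 1.571]
wrist_force: [-0.0, 0.2, 0.8]
finger_gap: 0.698
grasp_force: 0.0
```

Call:
move_arm --commands '[{"offset": [0, 0, -10], "rotation": [0, 0, 0]}, {"offset": [0, 0, -30], "rotation": [0, 0, 0]}, {"offset": [0, 0, -60], "rotation": [0, 0, 0]}, {"offset": [0, 0, -100], "rotation": [0, 0, 0]}, {"offset": [0, 0, -130], "rotation": [0, 0, 0]}, {"offset": [0, -30, -150], "rotation": [0, 0, 0]}, {"offset": [0, -70, -150], "rotation": [0, 0, 0]}, {"offset": [0, -110, -150], "rotation": [0, 0, 0]}, {"offset": [0, -150, -150], "rotation": [0, 0, 0]}, {"offset": [0, -190, -150], "rotation": [0, 0, 0]}, {"offset": [0, -220, -150], "rotation": [0, 0, 0]}, {"offset": [0, -220, -150], "rotation": [0, 0, 0]}]'

```text
clock: 24.5
tool_pos: [337.7, 90.1, 244.9]
orientation: [3.141, -0.0, 1.571]
wrist_force: [-0.1, 0.2, 1.5]
finger_gap: 0.704
grasp_force: 0.0
```

```bash
python3 - <<'E'
from station import *
import cv2,numpy as np
d=grab_frame("side")["frame"][:,:,::-1];t=grab_frame("top")["frame"][:,:,::-1]
s=read_state();print(s["clock"],s["tool_pos"],s["wrist_force"])
a=cv2.resize(t[130:240,280:470],(790,457),interpolation=2)[:, :450] if 0 else cv2.resize(t[150:240,280:470],(456,216),interpolation=2)
b=cv2.resize(d[170:240,280:360],(456,399)[:2] if 0 else (456,384),interpolation=2)
cv2.imwrite("pics/g6.png",np.vstack([a,b]))
E
```

```text
24.6 [340.67683198  90.19813799 245.12757749] [-0.45574503 -0.352534    0.18837326]
```

View pics/g6.png

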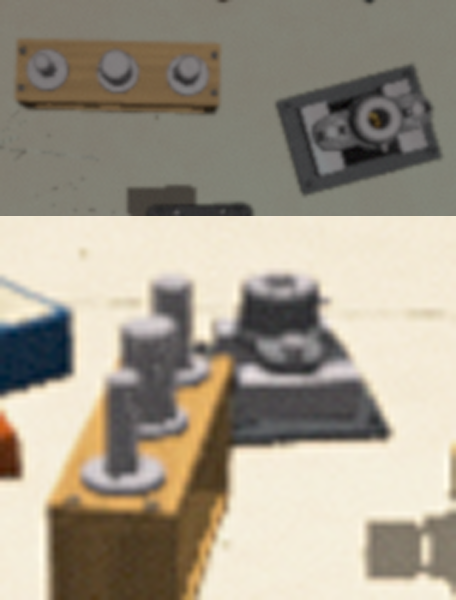

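The top view shows all three drifts in their holes, with the mid one at (188,72), and the bush deep in the bore at (377,118). The side view shows the mid drift upright at (172,315).

```bash
python3 -c "from station import *;print(job_done())"
```

```text
the job is handed in; nothing more can be done
None
```

The bush is pushed out and, judging by touch, stands on the pad: the drift met a hard stop at the expected pad height, with about 25 N peak pressure. The middle drift hangs upright again in its own rack hole, the other tools were not touched, and I handed the job in at about 25 s.

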